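# Bar the vacuum pot, then crack its stuck lid

### The job

The hinged lid of the vacuum pot is stuck on its seal and will jump when it lets go: first lay the long steel bar, centred, in the notches of the two posts so that it bridges the lid, and let go of it. Then pull the lid up by its black handle until the seal lets go, without letting the lid fly up, and finish while still holding it by that handle slightly open, with the handle about 30 mm higher than when shut and the bar still in its notches. Leave everything else on the bench where it is.

Things in the scene. Friction and masses are not known exactly. Their poses are not given: they have to be found in the camera images.
- unit: fixed vacuum unit: grey housing 260 (x) x 300 (y) x 50 mm high, origin at the centre of its underside; its -x (blue panel, lid handle) side faces the robot, turned up to 0.3 rad. On it a clear pot with a round white lid (164 mm diameter, top 170 mm above the bench, centred over the origin) and, at x = 20, y = +-105 mm, two notched aluminium posts, 50 (x) x 16 (y) mm.
- saddles (a point): fixed point on the unit, midway between the post notches, 211 mm above the bench: where the bar's centre is when it lies centred in both. Axes as the unit's; y runs from notch to notch. Notch: 24 mm wide, floor 202 mm above the bench, flared cheeks up to 225 mm. The bar then clears the shut lid by 32 mm.
- stop_bar: the long steel bar: square, 18 x 18 mm, 260 mm long, 0.6 kg, lying flat on the bench to the left or the right of the unit, roughly pointing away from the robot. Origin at the centre of its underside, x along its length, z up.
- bar_mid (a point): the centre of the long bar (9 mm above its origin); axes as the bar's.
- lid_grip: the lid's black plastic handle, an upright block on the lid's front tongue: 26 mm long (lid's x), 18 mm thick (lid's y), 40 mm high. Origin at the centre of its foot, on the lid's top face; axes as the unit's when shut, and it tilts with the lid. It is 180 mm from the hinge line.
- lid_hinge (a point): point on the lid's hinge line, which runs along the unit's y axis, 90 mm behind (+x) the pot's centre and 158 mm above the bench; axes as the unit's.
- lid (a joint): lid angle, 0 shut, grows as the handle rises and swings back about the hinge (0.1 rad = 18 mm). The seal resists at once, about 12 to 22 N at the handle with the lid's weight, and is free after 20 mm of lift; then only the weight is felt (2 to 3 N); let go, the lid falls back on the seal. Near 0.4 rad it would hit the bar.
- short_bar: spare square steel bar, same 18 mm section but only 150 mm long (too short to reach both posts), lying flat on the bench on the other side of the unit; origin at the centre of its underside, x along it. Bystander
- specimen: dark round asphalt core, 102 mm diameter, 64 mm high, beyond the unit on the left. Origin at centre of underside. Bystander
- beaker: glass beaker, 76 mm diameter, 100 mm high, beyond the unit on the right. Origin at centre of underside. Bystander
- grease_jar: small jar, 54 mm diameter, 45 mm high, between the robot and the unit. Origin at centre of underside. Bystander
- mould: steel mould ring, 116 mm outer diameter, 75 mm high, on the left. Origin at centre of underside. Bystander
- spatula: spatula lying flat on the far right. Bystander
- timer: flat grey timer, 50 x 70 x 25 mm, on the left, between the robot and the mould. Origin at centre of underside. Bystander
- solvent: bottle, 64 mm diameter, 160 mm high, on the far right. Origin at centre of underside. Bystander

How it is judged:
On the way, in this order (a step that is already met when the one before it is completed fails the run):
1. the long bar lies in both notches, let go, with the lid still shut (x of bar_mid in the frame of saddles between -0.006 and 0.006 m and y of bar_mid in the frame of saddles between -0.025 and 0.025 m and z of bar_mid in the frame of saddles between -0.006 and 0.006 m and angle between the x axis of stop_bar and the y axis of saddles, either way round below 0.06 rad and contact force between the fingers and stop_bar below 0.1 N and value of joint lid below 0.03 rad), for 0.3 s.
2. the lid is pulled free of its seal by the handle, the bar in place (x of bar_mid in the frame of saddles between -0.006 and 0.006 m and y of bar_mid in the frame of saddles between -0.025 and 0.025 m and z of bar_mid in the frame of saddles between -0.006 and 0.006 m and angle between the x axis of stop_bar and the y axis of saddles, either way round below 0.06 rad and value of joint lid above 0.11 rad and contact force between the fingers and lid_grip above 1 N), for 0.2 s.
At the end, for the whole second after the job is handed in: Fingers on the lid's handle (over 1 N), lid still (0.05 rad/s) at 0.11 to 0.24 rad (handle 20 to 43 mm up); the long bar at rest in both notches: centre within 6 mm of the saddles point across and in height, 25 mm along, parallel within 0.06 rad (all of step 2 and value of joint lid below 0.24 rad and velocity of joint lid between -0.05 and 0.05 rad/s and linear speed of stop_bar below 0.02 m/s); the arm keeps its last pose, push and grip.
It fails at once if the lid is opened (over 0.03 rad) while the bar is not in its notches (value of joint lid above 0.03 rad and not (x of bar_mid in the frame of saddles between -0.006 and 0.006 m and y of bar_mid in the frame of saddles between -0.025 and 0.025 m and z of bar_mid in the frame of saddles between -0.006 and 0.006 m and angle between the x axis of stop_bar and the y axis of saddles, either way round below 0.06 rad)).
It fails at once if the lid flies up past 0.36 rad (handle 63 mm up) (value of joint lid above 0.36 rad).
It fails at once if another thing on the bench is shifted by more than 40 mm (distance of any of short_bar, specimen, beaker, grease_jar, mould, spatula, timer, solvent from where it was at the start of the episode above 0.04 m).
It also fails if it takes over 56 s, if anything falls off the work surface, if the arm or the gripper's body presses on something with over 40 N, if the wrist force passes 120 N, or if a joint passes its speed limit or range.

### The arm

A 6-joint arm with a two-finger parallel gripper is mounted at the origin on the work surface. World frame = base frame: x ahead of the robot, y to its left, z up, the work surface at z = 0. Lengths are in m, angles in rad, forces in N, time in s.
With the tool pointing down it reaches from about 0.375 to 0.9 m from the base axis. Payload 3.1 kg.
Tool frame: the origin (TCP) lies at the very end of the fingers, on their centre line; the grasp point (between the pads) lies 19 mm behind it; z points along the fingers, y is the direction in which the jaws open and shut (so a half turn about z gives the same grasp; the last joint's range is limited). The gripper opens to 85 mm and grips with 20 to 120 N. Pads are 22 mm wide; open, the fingers measure 114 mm over their backs; the gripper's body (76 mm by 85 mm) begins 54 mm behind the grasp point. The pads swing forward as they close: fully open they stand 13 mm farther back than shut.
Start: joints at [1, 0.527, 1.433, -0, 1.181, -0.178], TCP at [0.239, 0.578, 0.231] pointing down, gripper open.
Joint ranges: [-3.08, 3.08], [-0.75, 2.2], [0.22, 2.44], [-1.43, 4.57], [0, 2.65], [-2.85, 2.85]. Speed limits (rad/s): [2.79, 2.79, 3.14, 3.14, 3.14, 3.14].

### API

Orientations are given as a unit quaternion [x, y, z, w].
In Python, from station import manip gives the robot as it stands. The module is installed in compiled form; this text tells all that it offers.
- The arm moves only by the tool send_rows, never from a script. Its argument "commands" is a list of rows, each an object with "delta_pos": the shift along the world's x, y, z in cm, a list of three; "yaw": the turn about the world's z in rad. A call has 1 to 10 rows; each row shifts and turns the pose as measured when the row begins; what a row does not reach is not made up. A row lasts 1/8 s, in which the tool goes at most 62.5 mm and 10.7 degrees, less where a joint would pass 70% of its speed; a pose out of reach is approached as far as the arm can. A call is refused whole if a number of a shift passes 6.25 or a number of a turn 0.188, either way. A call with a gripper value outside its range is refused whole. "grip" is the closure, from -1 (fully open) to 1 (shut), set as the call begins (left out, the last holds). The fingers move at their own pace and stop on an object; "force" is the grip in N (left out, the last holds). Time passes only in rows, so rows that do not move let the fingers close. It gives the time, the measured TCP pose, the force and the opening at its end, in the units of the state.
- manip.sense(): the state, without advancing time (a new reading comes with each control period).
- manip.snapshot(name): name is "side" or "top" or "wrist"; returns the picture (384x512x3 uint8, blue, green, red); there is no depth.
- manip.get_calibration(name): a dict with "fx", "fy", "cx", "cy" (pixels), "world_to_cam" (4x4, takes a point from world to camera coordinates); the wrist camera has in their place "mount" (4x4, takes a point from camera to tool coordinates, whose origin is the TCP and whose axes are the flange's). Camera axes: x right, y down, z forward; pixel columns grow to the right and rows downward; lengths in m; the calibration is good to about 2 mm. A picture is of the moment at which its call begins: read the wrist's pose just before it. get_calibration takes no time and is no camera call.
- manip.sign_off(): hands the job in, once; it reports no verdict.
The state is a dict: "t": time; "q": joint angles; "qd": joint speeds; "tau": joint torques, N m; "tcp_pos": TCP position; "tool_rot": TCP orientation; "force": force on the tool from outside, world axes, zero at the start; "ft_torque": the same for the moment, N m; "finger_gap": opening from 0.0 (shut) to 1.0 (fully open).
Only numpy, scipy, OpenCV 4.12 (cv2) and the standard library are available. Lean on these libraries where they do the work, as an engineer would, in place of code of your own. Each camera call takes 0.05 s, during which the arm holds its last target. There are 200 camera calls.

## Working session

There is one attempt and no reset: what is moved stays moved. The work goes in short steps, Python scripts to look and compute and a tool call to move; the robot and the scene stay as the last step left them, time stands still between calls to the robot, and variables do not carry over. Pictures are saved under pics/ and viewed, about 8 in all and at most 12, crops included, and the job is handed in when it is done.

Besides the shell and the picture viewer there is one more tool, called by a JSON object that holds its "name" and its "arguments". send_rows: Moves the arm, as the interface text tells. Its arguments: {"type":"object","properties":{"commands":{"type":"array","items":{"type":"object","properties":{"delta_pos":{"type":"array","items":{"type":"number"}},"yaw":{"type":"number"}}}},"grip":{"type":"number"},"force":{"type":"number"}},"required":["commands"]}

```bash
mkdir -p pics; cat > h.py <<'E'
import numpy as np, cv2
from scipy.spatial.transform import Rotation as R
from station import manip
def cam(name):
    c=manip.get_calibration(name); K=np.array([[c['fx'],0,c['cx']],[0,c['fy'],c['cy']],[0,0,1.]])
    if name=='wrist':
        s=manip.sense(); T=np.eye(4); T[:3,:3]=R.from_quat(s['tool_rot']).as_matrix(); T[:3,3]=s['tcp_pos']
        W=np.linalg.inv(T@np.array(c['mount']))
    else: W=np.array(c['world_to_cam'])
    return K,W
def proj(K,W,P):
    p=(W[:3,:3]@np.atleast_2d(P).T).T+W[:3,3]; q=(K@p.T).T; return q[:,:2]/q[:,2:]
def back(K,W,uv,z):
    C=-W[:3,:3].T@W[:3,3]; out=[]
    for u,v in np.atleast_2d(uv):
        d=W[:3,:3].T@np.linalg.inv(K)@np.array([u,v,1.]); out.append(C+d*(z-C[2])/d[2])
    return np.array(out)
E
python3 - <<'E'
from h import *
for n in ['top','side']:
    cv2.imwrite(f'pics/{n}0.png',manip.snapshot(n)); K,W=cam(n); print(n,K[0,0],(-W[:3,:3].T@W[:3,3]).round(3),W[:3,:3].round(2).tolist())
s=manip.sense();print(s['t'],s['tcp_pos'],s['tool_rot'],s['finger_gap']); print(manip.get_calibration('wrist'))
E
```

```text
top 390.96034261203295 [0.397 0.007 1.551] [[-0.0, -1.0, -0.0], [-0.99, 0.0, -0.11], [0.11, 0.0, -0.99]]
side 411.5504275443934 [ 0.106 -0.997  1.103] [[0.92, -0.39, 0.0], [-0.25, -0.6, -0.76], [0.3, 0.7, -0.65]]
0.1 [0.2382586  0.57708576 0.23042783] [ 1.94653678e-01  9.80871520e-01 -9.30275319e-04 -3.76408598e-04] 1.0048086176915811
{'fx': 294.3475721299083, 'fy': 294.3475721299083, 'cx': 258.9249941760243, 'cy': 191.03583783927235, 'mount': array([[-7.40809083e-04, -9.61968791e-01, -2.73158371e-01,
         6.92897209e-02],
       [ 9.99998981e-01, -1.04588559e-03,  9.71234979e-04,
        -3.56433206e-04],
       [-1.21999014e-03, -2.73157373e-01,  9.61968586e-01,
        -1.42552569e-01],
       [ 0.00000000e+00,  0.00000000e+00,  0.00000000e+00,
         1.00000000e+00]])}
```

View pics/top0.png

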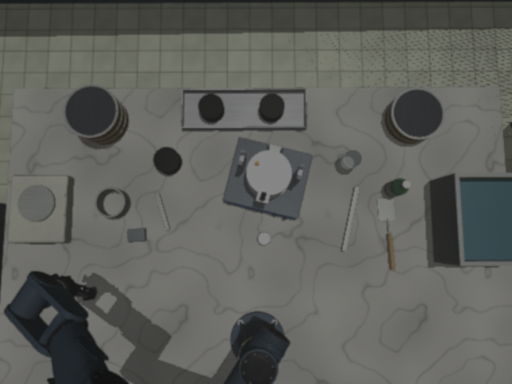

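View pics/side0.png

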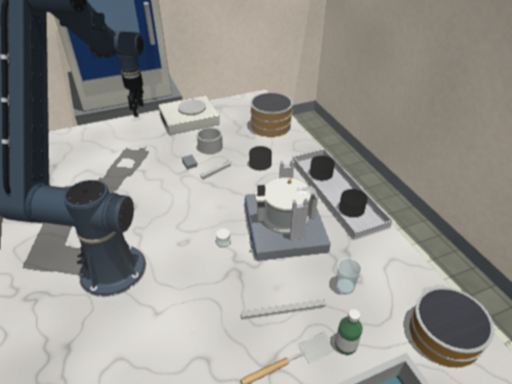

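Top view: the long bar lies on the right, from about (357,187) to (344,250). The unit is at about (268,178) with its handle near (263,197), and the short bar is on the left. I'll enlarge this region.

```bash
python3 - <<'E'
from h import *
im=cv2.imread('pics/top0.png'); c=im[132:257,215:370]; cv2.imwrite('pics/top0c.png',cv2.resize(c,None,fx=5,fy=4.8 if 0 else 4.7,interpolation=cv2.INTER_CUBIC)) if 0 else cv2.imwrite('pics/top0c.png',cv2.resize(c,None,fx=4.8,fy=4.8,interpolation=cv2.INTER_CUBIC))
K,W=cam('top'); print(back(K,W,[[357,187],[344,250]],.018).round(3)); print(back(K,W,[[269.5,173]],.17).round(3),back(K,W,[[241,159],[299.5,173.5]],.225).round(3))
E
```

```text
[[ 0.581 -0.397  0.018]
 [ 0.335 -0.338  0.018]]
[[ 0.614 -0.046  0.17 ]] [[ 0.654  0.054  0.225]
 [ 0.603 -0.147  0.225]]
```

View pics/top0c.png

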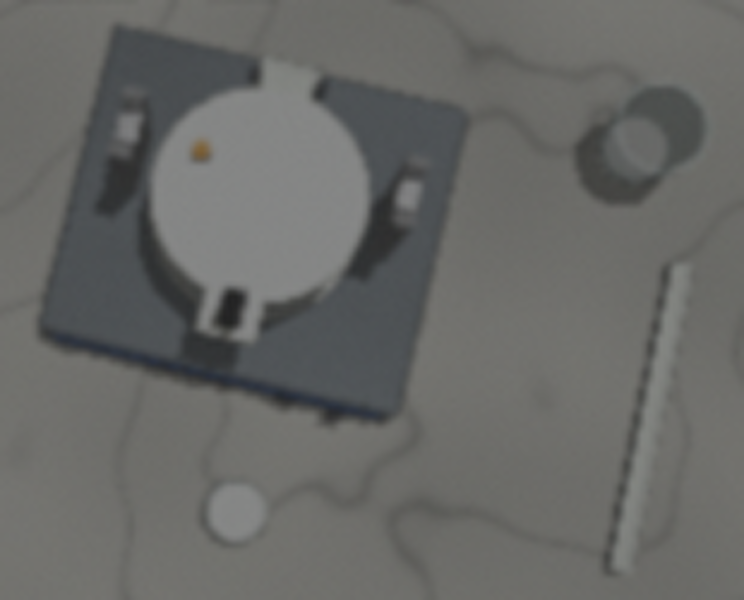

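```bash
python3 - <<'E'
from h import *
K,W=cam('top')
p=np.array([[115,25],[470,108],[395,415],[42,332]])/4.8+[215,132]
c=back(K,W,p,.05)[:,:2]; print(c.round(3),c.mean(0).round(4))
ax=(c[0]+c[1]-c[2]-c[3]);print('yaw x',np.arctan2(ax[1],ax[0])); ay=c[0]+c[3]-c[1]-c[2];print('yaw y',np.arctan2(-ay[0],ay[1]))
b=back(K,W,np.array([[680,264],[620,572]])/4.8+[215,132],.018);print(b.round(3),b.mean(0).round(3))
E
```

```text
[[ 0.775  0.068]
 [ 0.705 -0.22 ]
 [ 0.456 -0.156]
 [ 0.524  0.127]] [ 0.615  -0.0452]
yaw x -0.241165154746042
yaw y -0.23620977058504103
[[ 0.581 -0.395  0.018]
 [ 0.33  -0.339  0.018]] [ 0.455 -0.367  0.018]
```

{"name": "send_rows", "arguments": {"commands": [{"delta_pos":[3,-6,2]},{"delta_pos":[3,-6,2]},{"delta_pos":[3,-6,2]},{"delta_pos":[3,-6,2]},{"delta_pos":[3,-6,2]},{"delta_pos":[3,-6,2]},{"delta_pos":[3,-6,0]},{"delta_pos":[3,-6,0]},{"delta_pos":[3,-6,0]},{"delta_pos":[3,-6,0]}], "grip": -1}}

```text
validation failed for argument at $.co...
```

{"name": "send_rows", "arguments": {"commands": [{"delta_pos":[3.0,-6.0,2.0],"yaw":0.0},{"delta_pos":[3.0,-6.0,2.0],"yaw":0.0},{"delta_pos":[3.0,-6.0,2.0],"yaw":0.0},{"delta_pos":[3.0,-6.0,2.0],"yaw":0.0},{"delta_pos":[3.0,-6.0,2.0],"yaw":0.0},{"delta_pos":[3.0,-6.0,2.0],"yaw":0.0},{"delta_pos":[3.0,-6.0,0.0],"yaw":0.0},{"delta_pos":[3.0,-6.0,0.0],"yaw":0.0},{"delta_pos":[3.0,-6.0,0.0],"yaw":0.0},{"delta_pos":[3.0,-6.0,0.0],"yaw":0.0}], "grip": -1}}

```text
t: 1.35
tcp_pos: [0.5086, 0.0281, 0.3362]
tool_rot: [0.19, 0.982, -0.002, -0.0]
force: [1.4, 0.3, 0.1]
finger_gap: 1.002
```

{"name": "send_rows", "arguments": {"commands": [{"delta_pos":[2.0,-4.5,0.0],"yaw":0.1},{"delta_pos":[1.0,-2.0,0.0],"yaw":0.05},{"delta_pos":[0.0,0.0,0.0],"yaw":0.0},{"delta_pos":[0.0,0.0,0.0],"yaw":0.0}]}}

```text
t: 1.85
tcp_pos: [0.5394, -0.0428, 0.334]
tool_rot: [0.118, 0.993, -0.002, -0.002]
force: [-0.7, -1.1, 0.3]
finger_gap: 1.0
```

```bash
python3 - <<'E'
from h import *
K,W=cam('wrist'); im=manip.snapshot('wrist'); cv2.imwrite('pics/w1.png',im); np.save('w1.npy',W)
cv2.imwrite('pics/w1b.png',cv2.resize(im,(800,600),interpolation=cv2.INTER_CUBIC))
s=manip.sense();print(s['tcp_pos'],s['qd'].round(3) if hasattr(s['qd'],'round') else s['qd'])
E
```

```text
[ 0.53939287 -0.0426156   0.33413313] [ 0.013 -0.006  0.    -0.    -0.    -0.006]
```

View pics/w1b.png

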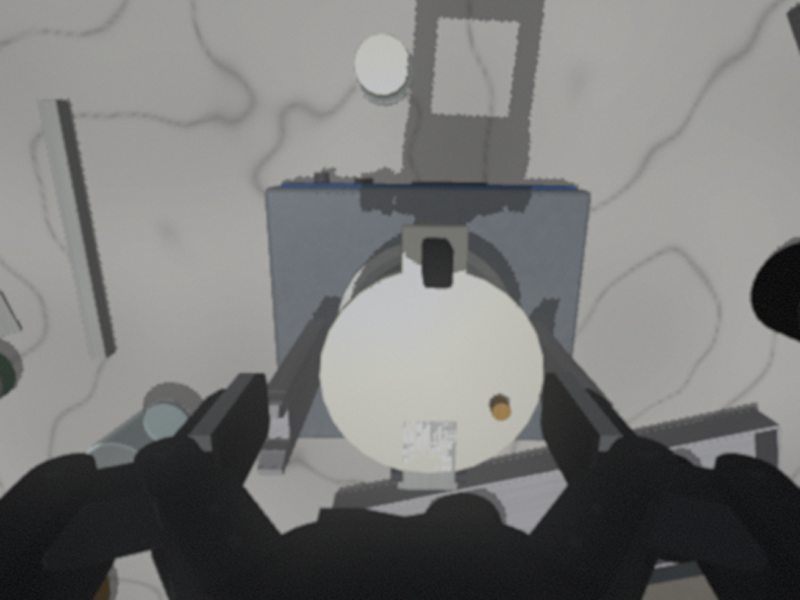

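```bash
cat >> h.py <<'E'
def unit(x,y,a,P):
    P=np.atleast_2d(P).astype(float); c,s=np.cos(a),np.sin(a)
    return np.c_[x+c*P[:,0]-s*P[:,1], y+s*P[:,0]+c*P[:,1], P[:,2]]
E
python3 - <<'E'
from h import *
from scipy.optimize import least_squares
K,_=cam('wrist'); W=np.load('w1.npy'); S=.64
cn=np.array([[266,193],[589,193]])*S
t=np.linspace(0,2*np.pi,120); circ=np.c_[.082*np.cos(t),.082*np.sin(t),0*t+.17]
def f(p):
    a=proj(K,W,unit(*p,[[-.13,-.15,.05],[-.13,.15,.05]]))-cn
    q=proj(K,W,unit(*p,circ))
    return np.r_[a.ravel(),q[:,0].min()-320*S,q[:,0].max()-544*S]
r=least_squares(f,[.615,-.045,-.24],diff_step=1e-5);print(r.x,r.fun.round(1))
p=r.x
print('pred handle top',proj(K,W,unit(*p,[[-.103,0,.21],[-.077,0,.21]]))/S)
print('saddle',unit(*p,[[.02,0,.211]]),'handle',unit(*p,[[-.09,0,.17]]))
b=back(K,W,np.array([[48.5,100],[96,357]])*S,.018);print('bar',b.round(4),b.mean(0),np.arctan2(b[1,1]-b[0,1],b[1,0]-b[0,0]),np.linalg.norm(b[1]-b[0]))
s=manip.sense(); y=R.from_quat(s['tool_rot']).as_matrix()[:,1];print('jaw',np.arctan2(y[1],y[0]))
E
```

```text
[ 0.62365902 -0.04324264 -0.23807564] [-2.8  0.2  2.5  0.4 -0.2  0.4]
pred handle top [[438.66592791 254.2705196 ]
 [437.75736288 296.98407557]]
saddle [[ 0.64309489 -0.0479593   0.211     ]] handle [[ 0.5361976  -0.02201767  0.17      ]]
bar [[ 0.3345 -0.3336  0.018 ]
 [ 0.5831 -0.3963  0.018 ]] [ 0.45883005 -0.36495041  0.018     ] -0.24671712600564658 0.25635718445459305
jaw 1.3350813691349248
```

```bash
python3 - <<'E'
from h import *
K,_=cam('wrist'); W=np.load('w1.npy'); im=cv2.imread('pics/w1b.png')
t=np.linspace(0,2*np.pi,60)
def draw(im,K,W,S,p,col):
    L=[np.c_[.082*np.cos(t),.082*np.sin(t),0*t+.17]]
    L+= [np.array([[-.13,-.15,z],[-.13,.15,z],[.13,.15,z],[.13,-.15,z],[-.13,-.15,z]]) for z in (0.05,)]
    L+= [np.array([[-.103,-.009,z],[-.103,.009,z],[-.077,.009,z],[-.077,-.009,z],[-.103,-.009,z]]) for z in (.17,.21)]
    for sy in(-1,1):
        L+= [np.array([[x,sy*y,z] for x,y,z in [(-.005,.097,.05),(-.005,.097,.225),(.008,.097,.202),(.032,.097,.202),(.045,.097,.225),(.045,.113,.225),(.032,.113,.202),(.008,.113,.202),(-.005,.113,.225),(-.005,.113,.05)]])]
    for l in L: cv2.polylines(im,[np.int32(proj(K,W,unit(*p,l))/S*8)],False,col,1,cv2.LINE_AA,3)
draw(im,K,W,.64,(.6237,-.0432,-.238),(0,0,255)); draw(im,K,W,.64,(.615,-.045,-.239),(0,255,0))
K,W=cam('top'); t0=cv2.imread('pics/top0c.png')
W2=W;K2=np.diag([4.8,4.8,1])@(K-np.array([[0,0,215],[0,0,132],[0,0,0]]))
draw(t0,K2,W,1,(.6237,-.0432,-.238),(0,0,255)); draw(t0,K2,W,1,(.615,-.045,-.239),(0,255,0))
o=np.hstack([im[150:550,230:640],cv2.resize(t0[0:430,20:480],(383,400))[:, :383]]);print(o.shape);cv2.imwrite('pics/ov1.png',o)
E
```

```text
(400, 793, 3)
```

View pics/ov1.png

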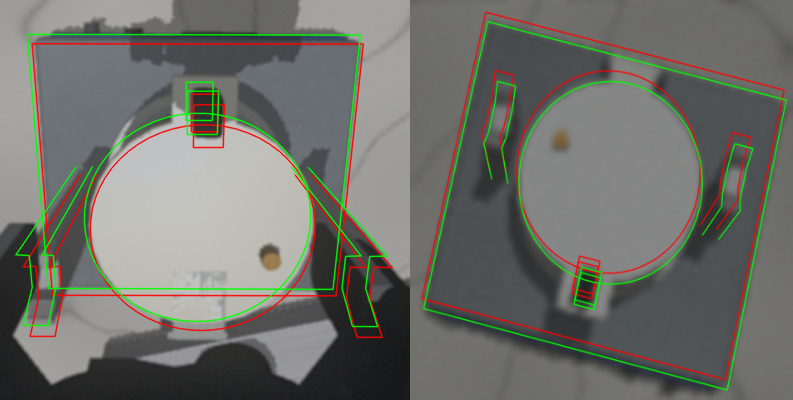

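Wrist view: the handle is at (437,262), the lid centre at (432,370) and the long bar runs from (48,100) to (96,357). The green model at (0.615, -0.044, yaw -0.239) fits both views. Next I go to the bar.

{"name": "send_rows", "arguments": {"commands": [{"delta_pos":[-1.4,-5.4,0.0],"yaw":0.0},{"delta_pos":[-1.4,-5.4,-1.0],"yaw":0.0},{"delta_pos":[-1.4,-5.4,-2.0],"yaw":0.0},{"delta_pos":[-1.4,-5.4,-3.0],"yaw":0.0},{"delta_pos":[-1.4,-5.4,-4.0],"yaw":0.0},{"delta_pos":[-1.2,-5.3,-4.0],"yaw":0.0},{"delta_pos":[0.0,0.0,-4.0],"yaw":0.0},{"delta_pos":[0.0,0.0,-3.0],"yaw":0.0},{"delta_pos":[0.0,0.0,0.0],"yaw":0.0},{"delta_pos":[0.0,0.0,0.0],"yaw":0.0}]}}

```text
t: 3.15
tcp_pos: [0.4604, -0.3519, 0.1303]
tool_rot: [0.109, 0.994, -0.003, 0.004]
force: [0.6, -1.0, -0.1]
finger_gap: 0.997
```

```bash
python3 - <<'E'
from h import *
K,W=cam('wrist'); im=manip.snapshot('wrist')
im=cv2.resize(im,(640,480))
for z,c in((.018,(0,255,0)),):
    a=-.24; d=np.array([np.cos(a),np.sin(a),0]);n=np.array([-d[1],d[0],0])*.009;m=np.array([.457,-.366,z])
    P=[m-d*.13-n,m-d*.13+n,m+d*.13+n,m+d*.13-n,m-d*.13-n]
    cv2.polylines(im,[np.int32(proj(K,W,P)*1.25)],False,c,1)
cv2.imwrite('pics/w2.png',im); s=manip.sense();print(s['tcp_pos'],s['q'])
y=R.from_quat(s['tool_rot']).as_matrix()[:,1];print('jaw',np.arctan2(y[1],y[0]))
E
```

```text
[ 0.46033876 -0.35174279  0.13046325] [-8.45464915e-01  5.97088359e-01  1.64641014e+00  5.28540175e-04
  8.88929668e-01 -2.19838493e+00]
jaw 1.352569454825148
```

View pics/w2.png

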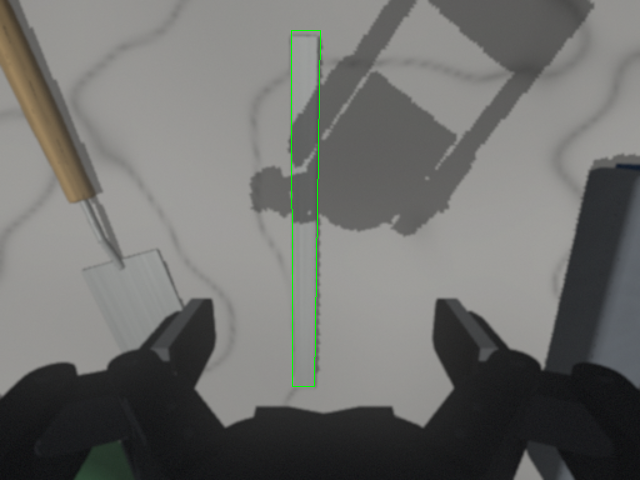

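{"name": "send_rows", "arguments": {"commands": [{"delta_pos":[-0.2,-1.4,-3.0],"yaw":-0.02},{"delta_pos":[0.0,0.0,-4.0],"yaw":0.0},{"delta_pos":[0.0,0.0,-3.0],"yaw":0.0},{"delta_pos":[0.0,0.0,0.0],"yaw":0.0},{"delta_pos":[0.0,0.0,0.0],"yaw":0.0}]}}

```text
t: 3.82
tcp_pos: [0.4651, -0.3694, 0.0386]
tool_rot: [0.117, 0.993, -0.01, 0.011]
force: [0.2, 0.2, 0.4]
finger_gap: 1.001
```

{"name": "send_rows", "arguments": {"commands": [{"delta_pos":[-0.6,0.3,-1.5],"yaw":0.0},{"delta_pos":[0.0,0.0,0.0],"yaw":0.0},{"delta_pos":[0.0,0.0,-1.6],"yaw":0.0},{"delta_pos":[0.0,0.0,0.0],"yaw":0.0},{"delta_pos":[0.0,0.0,0.0],"yaw":0.0}]}}

```text
t: 4.45
tcp_pos: [0.4633, -0.37, 0.0134]
tool_rot: [0.116, 0.993, -0.014, 0.016]
force: [-0.2, -0.3, 0.9]
finger_gap: 1.001
```

```bash
cat > st.py <<'E'
from h import *
s=manip.sense(); M=R.from_quat(s['tool_rot']).as_matrix()
print(s['t'],s['tcp_pos'].round(4),'jaw',round(np.arctan2(M[1,1],M[0,1]),4),'toolz',M[:,2].round(3),'yz',M[2,1].round(3),'F',np.round(s['force'],1),'gap',s['finger_gap'],'q',np.round(s['q'],2))
E
python3 st.py
```

```text
4.45 [ 0.4633 -0.37    0.0134] jaw 1.3368 toolz [ 0.029 -0.032 -0.999] yz -0.025 F [-0.2 -0.3  0.9] gap 1.0008674910532505 q [-0.86  0.79  1.69  0.    0.62 -2.2 ]
```

{"name": "send_rows", "arguments": {"commands": [{"delta_pos":[-0.5,0.3,-0.5],"yaw":0.0},{"delta_pos":[0.0,0.0,-0.4],"yaw":0.0},{"delta_pos":[0.0,0.0,0.0],"yaw":0.0}]}}

```text
t: 4.82
tcp_pos: [0.4578, -0.3668, 0.004]
tool_rot: [0.117, 0.993, -0.014, 0.016]
force: [-0.7, -0.1, 0.4]
finger_gap: 0.996
```

```bash
python3 st.py
```

```text
4.825 [ 0.4578 -0.3668  0.004 ] jaw 1.3367 toolz [ 0.029 -0.032 -0.999] yz -0.025 F [-0.7 -0.1  0.4] gap 0.9955742308138891 q [-0.87  0.8   1.7   0.    0.59 -2.2 ]
```

Close on the bar.

{"name": "send_rows", "arguments": {"commands": [{"delta_pos":[0.0,0.0,0.0],"yaw":0.0},{"delta_pos":[0.0,0.0,0.0],"yaw":0.0},{"delta_pos":[0.0,0.0,0.0],"yaw":0.0},{"delta_pos":[0.0,0.0,0.0],"yaw":0.0},{"delta_pos":[0.0,0.0,0.0],"yaw":0.0},{"delta_pos":[0.0,0.0,0.0],"yaw":0.0}], "grip": 1, "force": 90}}

```text
t: 5.58
tcp_pos: [0.4581, -0.3668, 0.0045]
tool_rot: [0.116, 0.993, -0.014, 0.016]
force: [0.1, -0.3, -0.2]
finger_gap: 0.181
```

```bash
python3 st.py
```

```text
5.575 [ 0.4581 -0.3668  0.0045] jaw 1.3368 toolz [ 0.029 -0.032 -0.999] yz -0.025 F [ 0.1 -0.3 -0.2] gap 0.18128403764648657 q [-0.87  0.8   1.7   0.    0.59 -2.21]
```

{"name": "send_rows", "arguments": {"commands": [{"delta_pos":[0.0,0.0,1.0],"yaw":0.0},{"delta_pos":[0.0,0.0,3.0],"yaw":0.0},{"delta_pos":[0.0,0.0,4.0],"yaw":0.0},{"delta_pos":[0.0,0.0,4.0],"yaw":0.0},{"delta_pos":[0.0,0.0,4.0],"yaw":0.0},{"delta_pos":[0.0,0.0,4.0],"yaw":0.0},{"delta_pos":[0.0,0.0,4.0],"yaw":0.0},{"delta_pos":[0.0,0.0,3.0],"yaw":0.0},{"delta_pos":[0.0,0.0,1.0],"yaw":0.0},{"delta_pos":[0.0,0.0,0.0],"yaw":0.0}]}}

```text
t: 6.82
tcp_pos: [0.4489, -0.3565, 0.2855]
tool_rot: [0.117, 0.993, -0.005, 0.006]
force: [-0.2, 0.5, -5.6]
finger_gap: 0.182
```

```bash
python3 st.py
```

```text
6.825 [ 0.4489 -0.3565  0.2855] jaw 1.3365 toolz [ 0.011 -0.012 -1.   ] yz -0.009 F [-0.2  0.5 -5.6] gap 0.18155831436725833 q [-0.87  0.39  1.51  0.    1.22 -2.2 ]
```

{"name": "send_rows", "arguments": {"commands": [{"delta_pos":[0.8,1.5,0.0],"yaw":-0.1},{"delta_pos":[2.0,3.2,0.0],"yaw":-0.16},{"delta_pos":[2.0,3.2,0.0],"yaw":-0.16},{"delta_pos":[2.0,3.2,0.0],"yaw":-0.16},{"delta_pos":[2.0,3.2,0.0],"yaw":-0.16},{"delta_pos":[2.0,3.2,0.0],"yaw":-0.16},{"delta_pos":[2.0,3.2,0.0],"yaw":-0.16},{"delta_pos":[2.0,3.2,0.0],"yaw":-0.16},{"delta_pos":[1.5,2.5,0.0],"yaw":-0.12},{"delta_pos":[0.0,0.0,0.0],"yaw":0.0}]}}

```text
t: 8.07
tcp_pos: [0.6043, -0.0781, 0.26]
tool_rot: [0.725, 0.688, -0.003, -0.018]
force: [-0.8, -0.3, -6.9]
finger_gap: 0.18
```

```bash
python3 st.py
```

```text
8.075 [ 0.6043 -0.0781  0.26  ] jaw -0.0517 toolz [-0.029  0.021 -0.999] yz -0.03 F [-0.8 -0.3 -6.9] gap 0.18031881851106632 q [-0.32  0.49  1.42  0.01  1.27 -0.27]
```

{"name": "send_rows", "arguments": {"commands": [{"delta_pos":[0.0,0.0,1.5],"yaw":-0.06},{"delta_pos":[1.5,1.4,0.5],"yaw":-0.06},{"delta_pos":[1.5,1.4,0.0],"yaw":-0.06},{"delta_pos":[0.0,0.0,0.0],"yaw":0.0},{"delta_pos":[0.0,0.0,0.0],"yaw":0.0}]}}

```text
t: 8.7
tcp_pos: [0.6282, -0.0516, 0.2699]
tool_rot: [0.785, 0.619, -0.009, -0.026]
force: [0.5, -0.0, -5.8]
finger_gap: 0.182
```

```bash
python3 st.py
```

```text
8.7 [ 0.6282 -0.0516  0.2699] jaw -0.235 toolz [-0.046  0.029 -0.999] yz -0.051 F [ 0.5 -0.  -5.8] gap 0.18197843961181495 q [-0.27  0.52  1.34  0.02  1.34 -0.04]
```

{"name": "send_rows", "arguments": {"commands": [{"delta_pos":[0.6,0.3,-0.4],"yaw":-0.004},{"delta_pos":[0.0,0.0,0.0],"yaw":0.0},{"delta_pos":[0.0,0.0,0.0],"yaw":0.0}]}}

```text
t: 9.07
tcp_pos: [0.6332, -0.0499, 0.2644]
tool_rot: [0.787, 0.617, -0.01, -0.027]
force: [-0.7, 0.2, -6.3]
finger_gap: 0.185
```

```bash
python3 st.py; python3 - <<'E'
from h import *
K,W=cam('wrist'); im=manip.snapshot('wrist'); np.save('w3.npy',W); cv2.imwrite('pics/w3.png',im)
s=manip.snapshot('side'); cv2.imwrite('pics/s3.png',s)
o=np.hstack([cv2.resize(im,(480,360)),cv2.resize(s[150:270,220:345],None,fx=2.5,fy=3*.9999)[:360] if 0 else cv2.resize(s[155:275,225:331],(318,360))]);cv2.imwrite('pics/c3.png',o)
E
```

```text
9.075 [ 0.6332 -0.0499  0.2644] jaw -0.2401 toolz [-0.049  0.03  -0.998] yz -0.054 F [-0.7  0.2 -6.3] gap 0.18485323745953094 q [-0.26  0.53  1.33  0.02  1.34 -0.03]
```

View pics/c3.png

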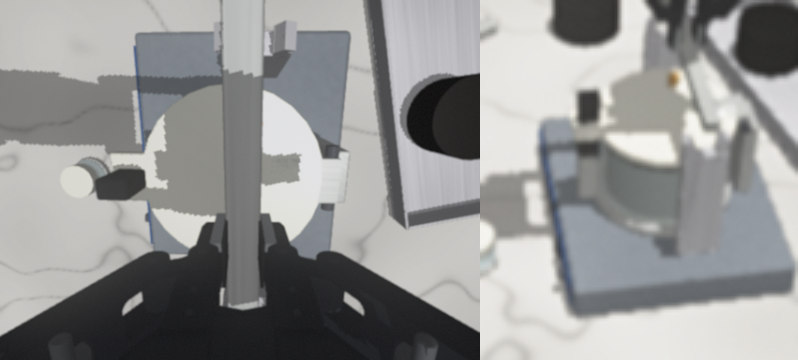

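```bash
python3 - <<'E'
from h import *
K,_=cam('wrist'); W=np.load('w3.npy'); im=cv2.imread('pics/w3.png'); S=2.5
o=cv2.resize(im[0:240,120:400],None,fx=S,fy=S,interpolation=cv2.INTER_CUBIC)
p=(.615,-.044,-.239);t=np.linspace(0,2*np.pi,60)
L=[(np.c_[.082*np.cos(t),.082*np.sin(t),0*t+.17],(0,255,0)),(np.array([[-.13,-.15,.05],[-.13,.15,.05],[.13,.15,.05],[.13,-.15,.05]]),(0,255,0))]
for x0,x1 in((-.005,.005),(.035,.045)): 
    L.append((np.array([[x0,.097,.225],[x1,.097,.225],[x1,.113,.225],[x0,.113,.225],[x0,.097,.225]]),(0,0,255)))
L.append((np.array([[x,y,.21] for x,y in((-.103,-.009),(-.077,-.009),(-.077,.009),(-.103,.009),(-.103,-.009))]),(255,0,0)))
for l,c in L: cv2.polylines(o,[np.int32((proj(K,W,unit(*p,l))-[120,0])*S*8)],False,c,1,cv2.LINE_AA,3)
cv2.imwrite('pics/ov3.png',o)
E
```

```text
(no output)
```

View pics/ov3.png

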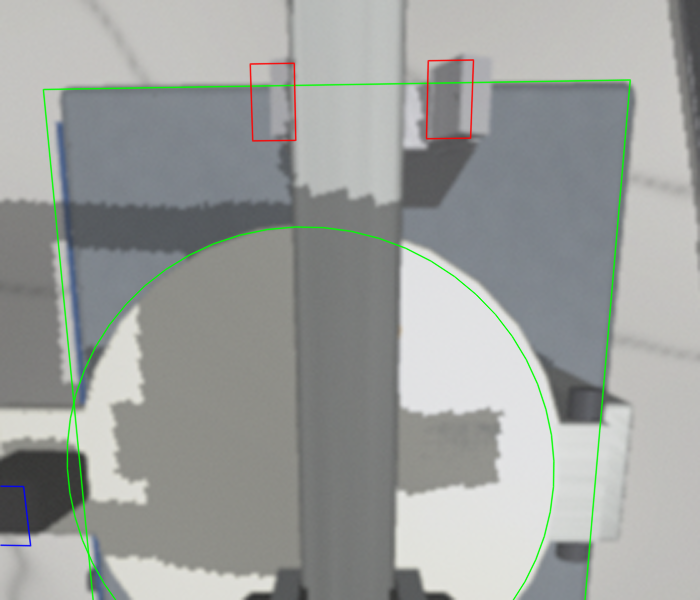

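```bash
python3 - <<'E'
from h import *
K,_=cam('wrist'); W=np.load('w3.npy'); M=None
c=manip.get_calibration('wrist'); T=np.linalg.inv(W)@np.linalg.inv(np.array(c['mount']))
X,Y,Z=T[:3,0],T[:3,1],T[:3,2]; print('bar dir',X.round(4))
m=T[:3,3]-Z*.0045
if X[1]<0: X=-X
for t in(.05,.105,.13):
  for z in(-.009,.009):
    for y in(-.009,.009):
      uv=proj(K,W,m+X*t+Y*y-Z*z if False else m+X*t+Y*y+(-Z)*z)[0]; print(t,z,y,((uv-[120,0])*2.5).round(0))
# pixel shift per mm at post height
p=(.615,-.044,-.239)
print((proj(K,W,unit(*p,[[.045,.105,.225],[.045,.105,.202],[.055,.105,.225]]))-[120,0])*2.5)
E
```

```text
bar dir [0.2387 0.9709 0.0172]
0.05 -0.009 -0.009 [302. 368.]
0.05 -0.009 0.009 [393. 368.]
0.05 0.009 -0.009 [296. 382.]
0.05 0.009 0.009 [399. 381.]
0.105 -0.009 -0.009 [297.  60.]
0.105 -0.009 0.009 [398.  60.]
0.105 0.009 -0.009 [290.  28.]
0.105 0.009 0.009 [405.  28.]
0.13 -0.009 -0.009 [ 294. -104.]
0.13 -0.009 0.009 [ 400. -104.]
0.13 0.009 -0.009 [ 286. -164.]
0.13 0.009 0.009 [ 409. -165.]
[[471.58599774  99.13326793]
 [461.7689366  120.91262457]
 [516.54528643  98.45973813]]
```

The wrist view confirms the bar's predicted edges. The posts sit about 18 px (about 4 mm) further +x than my model, so the target is TCP (0.638, -0.050).

{"name": "send_rows", "arguments": {"commands": [{"delta_pos":[0.5,0.0,-0.5],"yaw":-0.002},{"delta_pos":[0.0,0.0,-1.0],"yaw":0.0},{"delta_pos":[0.0,0.0,-1.0],"yaw":0.0},{"delta_pos":[0.0,0.0,0.0],"yaw":0.0}]}}

```text
t: 9.68
tcp_pos: [0.6382, -0.0497, 0.2374]
tool_rot: [0.787, 0.616, -0.01, -0.027]
force: [0.3, -0.1, -6.1]
finger_gap: 0.178
```

```bash
python3 st.py
```

```text
9.675 [ 0.6382 -0.0497  0.2374] jaw -0.2421 toolz [-0.049  0.03  -0.998] yz -0.055 F [ 0.3 -0.1 -6.1] gap 0.17829066250320155 q [-0.26  0.56  1.35  0.02  1.29 -0.02]
```

{"name": "send_rows", "arguments": {"commands": [{"delta_pos":[0.0,0.0,-1.0],"yaw":0.0},{"delta_pos":[0.0,0.0,-0.8],"yaw":0.0},{"delta_pos":[0.0,0.0,-0.4],"yaw":0.0},{"delta_pos":[0.0,0.0,0.0],"yaw":0.0}]}}

```text
t: 10.18
tcp_pos: [0.6382, -0.0497, 0.2137]
tool_rot: [0.787, 0.616, -0.01, -0.027]
force: [-0.2, -0.2, -5.9]
finger_gap: 0.181
```

```bash
python3 st.py
```

```text
10.175 [ 0.6382 -0.0497  0.2137] jaw -0.2421 toolz [-0.049  0.03  -0.998] yz -0.055 F [-0.2 -0.2 -5.9] gap 0.18077865057318998 q [-0.26  0.59  1.37  0.02  1.24 -0.02]
```

{"name": "send_rows", "arguments": {"commands": [{"delta_pos":[0.0,0.0,-0.3],"yaw":0.0},{"delta_pos":[0.0,0.0,-0.2],"yaw":0.0},{"delta_pos":[0.0,0.0,0.0],"yaw":0.0}]}}

```text
t: 10.55
tcp_pos: [0.639, -0.0497, 0.2108]
tool_rot: [0.787, 0.616, -0.009, -0.026]
force: [-1.1, 0.4, -2.5]
finger_gap: 0.18
```

```bash
python3 st.py; python3 - <<'E'
from h import *
s=manip.snapshot('side');cv2.imwrite('pics/s4.png',cv2.resize(s[140:260,230:340],None,fx=5,fy=5,interpolation=cv2.INTER_CUBIC))
E
```

```text
10.55 [ 0.639  -0.0497  0.2108] jaw -0.2422 toolz [-0.046  0.029 -0.999] yz -0.052 F [-1.1  0.4 -2.5] gap 0.1800854579975816 q [-0.26  0.59  1.37  0.02  1.23 -0.02]
```

View pics/s4.png

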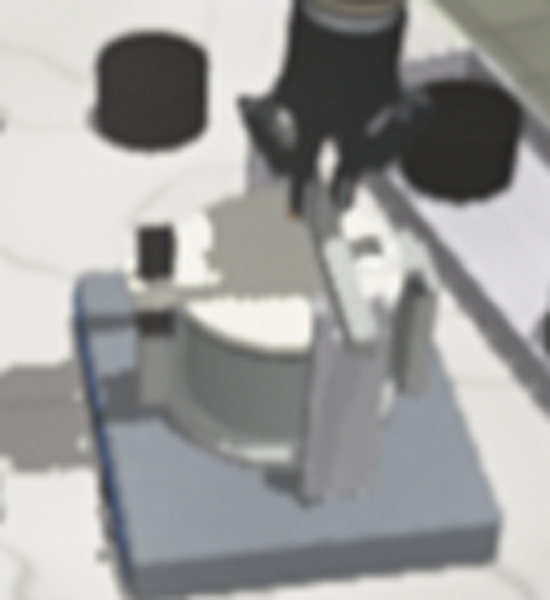

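{"name": "send_rows", "arguments": {"commands": [{"delta_pos":[-0.05,0.0,-0.3],"yaw":0.0},{"delta_pos":[0.0,0.0,-0.2],"yaw":0.0},{"delta_pos":[0.0,0.0,0.0],"yaw":0.0}]}}

```text
t: 10.98
tcp_pos: [0.6392, -0.0492, 0.2077]
tool_rot: [0.787, 0.616, -0.008, -0.025]
force: [-1.2, 0.5, -0.8]
finger_gap: 0.181
```

```bash
python3 st.py
```

```text
10.975 [ 0.6392 -0.0492  0.2077] jaw -0.242 toolz [-0.044  0.029 -0.999] yz -0.049 F [-1.2  0.5 -0.8] gap 0.18105975067058486 q [-0.26  0.59  1.38  0.02  1.22 -0.02]
```

Nearly seated, with its weight on the posts. Releasing now.

{"name": "send_rows", "arguments": {"commands": [{"delta_pos":[0.0,0.0,0.0],"yaw":0.0},{"delta_pos":[0.0,0.0,0.0],"yaw":0.0},{"delta_pos":[0.0,0.0,0.0],"yaw":0.0},{"delta_pos":[0.0,0.0,0.0],"yaw":0.0},{"delta_pos":[0.0,0.0,0.0],"yaw":0.0},{"delta_pos":[0.0,0.0,0.0],"yaw":0.0}], "grip": -1}}

```text
t: 11.72
tcp_pos: [0.6413, -0.0506, 0.2083]
tool_rot: [0.787, 0.616, -0.007, -0.023]
force: [0.8, 0.7, -0.1]
finger_gap: 0.995
```

{"name": "send_rows", "arguments": {"commands": [{"delta_pos":[0.0,0.0,1.0],"yaw":0.0},{"delta_pos":[0.0,0.0,3.0],"yaw":0.0},{"delta_pos":[0.0,0.0,4.0],"yaw":0.0},{"delta_pos":[0.0,0.0,4.0],"yaw":0.0},{"delta_pos":[0.0,0.0,2.0],"yaw":0.0},{"delta_pos":[-1.0,0.0,0.0],"yaw":0.1},{"delta_pos":[-2.0,0.4,0.0],"yaw":0.17},{"delta_pos":[-2.0,0.5,0.0],"yaw":0.17},{"delta_pos":[-2.0,0.5,0.0],"yaw":0.17},{"delta_pos":[-2.0,0.5,0.0],"yaw":0.17}]}}

```text
t: 12.98
tcp_pos: [0.55, -0.0316, 0.3605]
tool_rot: [0.483, 0.875, -0.012, -0.015]
force: [0.8, -0.1, 0.3]
finger_gap: 1.007
```

{"name": "send_rows", "arguments": {"commands": [{"delta_pos":[-1.2,0.4,0.0],"yaw":0.17},{"delta_pos":[0.0,0.0,0.0],"yaw":0.17},{"delta_pos":[0.0,0.0,0.0],"yaw":0.17},{"delta_pos":[0.0,0.0,0.0],"yaw":0.17},{"delta_pos":[0.0,0.0,0.0],"yaw":0.17},{"delta_pos":[0.0,0.0,0.0],"yaw":0.0}]}}

```text
t: 13.72
tcp_pos: [0.5358, -0.0263, 0.3664]
tool_rot: [0.065, 0.998, -0.017, -0.005]
force: [-1.2, -0.6, 0.1]
finger_gap: 1.004
```

```bash
python3 st.py
```

```text
13.725 [ 0.5358 -0.0263  0.3664] jaw 1.4405 toolz [-0.012 -0.033 -0.999] yz -0.034 F [-1.2 -0.6  0.1] gap 1.0038872307205762 q [-0.24  0.28  1.46 -0.03  1.41 -1.67]
```

{"name": "send_rows", "arguments": {"commands": [{"delta_pos":[-0.4,0.2,-1.0],"yaw":-0.11},{"delta_pos":[0.0,0.0,0.0],"yaw":0.0},{"delta_pos":[0.0,0.0,0.0],"yaw":0.0}]}}

```text
t: 14.1
tcp_pos: [0.5324, -0.0245, 0.3581]
tool_rot: [0.124, 0.992, -0.017, -0.004]
force: [0.3, -0.5, 0.5]
finger_gap: 0.997
```

```bash
python3 st.py; python3 - <<'E'
from h import *
K,W=cam('wrist'); im=manip.snapshot('wrist'); np.save('w5.npy',W); cv2.imwrite('pics/w5.png',im)
S=2;x0,y0=100,60
o=cv2.resize(im[y0:360,x0:450],None,fx=S,fy=S,interpolation=cv2.INTER_CUBIC)
p=(.619,-.045,-.242);t=np.linspace(0,2*np.pi,60)
rect=lambda xa,xb,ya,yb,z:np.array([[xa,ya,z],[xb,ya,z],[xb,yb,z],[xa,yb,z],[xa,ya,z]])
L=[(np.c_[.082*np.cos(t),.082*np.sin(t),0*t+.17],(0,255,0)),(rect(-.13,.13,-.15,.15,.05),(0,255,0)),(rect(.011,.029,-.13,.13,.22),(0,0,255)),(rect(-.103,-.077,-.009,.009,.21),(255,0,0)),(rect(-.103,-.077,-.009,.009,.17),(255,0,255))]
for l,c in L: cv2.polylines(o,[np.int32((proj(K,W,unit(*p,l))-[x0,y0])*S*8)],False,c,1,cv2.LINE_AA,3)
cv2.imwrite('pics/ov5.png',o)
E
```

```text
14.1 [ 0.5324 -0.0245  0.3581] jaw 1.3231 toolz [-0.012 -0.032 -0.999] yz -0.034 F [ 0.3 -0.5  0.5] gap 0.9968348513254203 q [-0.24  0.28  1.48 -0.03  1.39 -1.55]
```

View pics/ov5.png

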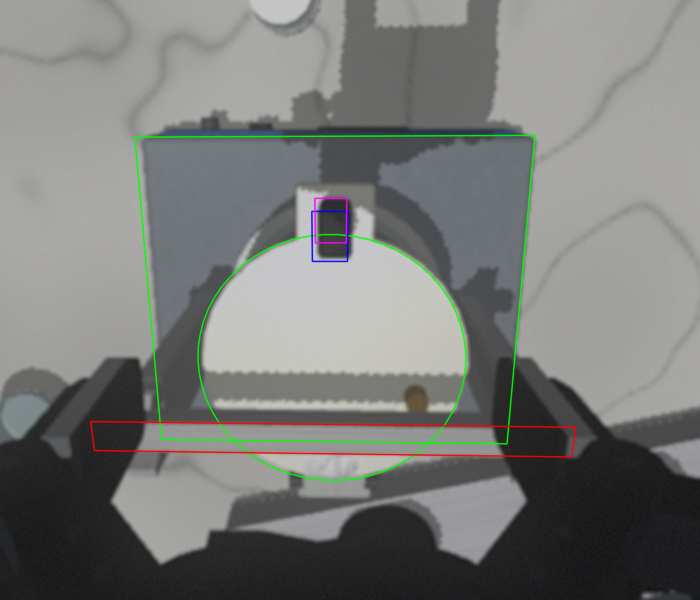

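Bar top face (rows 422–450) matches the model of it in the notches and lies level. The handle at (335,228) is about 2 mm to the +y side of the model. Descending on it.

{"name": "send_rows", "arguments": {"commands": [{"delta_pos":[0.0,0.3,-2.0],"yaw":0.0},{"delta_pos":[0.0,0.0,-3.0],"yaw":0.0},{"delta_pos":[0.0,0.0,-3.0],"yaw":0.0},{"delta_pos":[0.0,0.0,-2.5],"yaw":0.0},{"delta_pos":[0.0,0.0,-1.5],"yaw":0.0},{"delta_pos":[0.0,0.0,0.0],"yaw":0.0}]}}

```text
t: 14.9
tcp_pos: [0.5352, -0.0223, 0.2378]
tool_rot: [0.123, 0.992, -0.017, -0.0]
force: [0.3, 0.5, -0.6]
finger_gap: 0.997
```

```bash
python3 st.py
```

```text
14.9 [ 0.5352 -0.0223  0.2378] jaw 1.3238 toolz [-0.005 -0.034 -0.999] yz -0.034 F [ 0.3  0.5 -0.6] gap 0.9972507720581775 q [-0.23  0.4   1.65 -0.04  1.09 -1.54]
```

{"name": "send_rows", "arguments": {"commands": [{"delta_pos":[-0.3,0.1,-2.0],"yaw":0.0},{"delta_pos":[0.0,0.0,-2.0],"yaw":0.0},{"delta_pos":[-0.1,0.0,-1.0],"yaw":0.0},{"delta_pos":[0.0,0.0,-0.5],"yaw":0.0},{"delta_pos":[0.0,0.0,0.0],"yaw":0.0}]}}

```text
t: 15.52
tcp_pos: [0.5356, -0.0224, 0.1861]
tool_rot: [0.123, 0.992, -0.018, 0.005]
force: [0.5, 0.6, 0.3]
finger_gap: 1.002
```

```bash
python3 st.py; python3 - <<'E'
from h import *
im=manip.snapshot('wrist'); cv2.imwrite('pics/w6.png',im[60:384,60:460])
E
```

```text
15.525 [ 0.5356 -0.0224  0.1861] jaw 1.324 toolz [ 0.006 -0.036 -0.999] yz -0.034 F [0.5 0.6 0.3] gap 1.0016000650314771 q [-0.23  0.47  1.71 -0.04  0.95 -1.53]
```

View pics/w6.png

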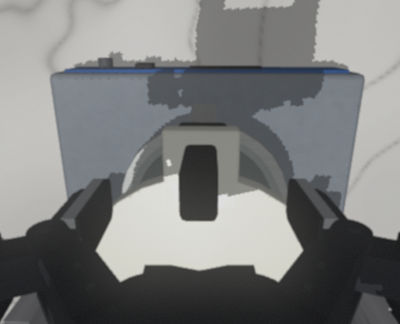

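Handle (column 199) is centred between the fingers (110 and 287). Lowering and gripping.

{"name": "send_rows", "arguments": {"commands": [{"delta_pos":[-0.4,0.0,-0.8],"yaw":0.005},{"delta_pos":[0.0,0.0,0.0],"yaw":0.0}]}}

```text
t: 15.82
tcp_pos: [0.532, -0.0225, 0.1787]
tool_rot: [0.12, 0.993, -0.018, 0.006]
force: [-0.1, 0.9, 0.3]
finger_gap: 0.999
```

{"name": "send_rows", "arguments": {"commands": [{"delta_pos":[0.0,0.0,0.0],"yaw":0.0},{"delta_pos":[0.0,0.0,0.0],"yaw":0.0},{"delta_pos":[0.0,0.0,0.0],"yaw":0.0},{"delta_pos":[0.0,0.0,0.0],"yaw":0.0},{"delta_pos":[0.0,0.0,0.0],"yaw":0.0},{"delta_pos":[0.0,0.0,0.0],"yaw":0.0}], "grip": 1, "force": 60}}

```text
t: 16.58
tcp_pos: [0.5325, -0.022, 0.1794]
tool_rot: [0.122, 0.992, -0.016, 0.007]
force: [-0.6, -1.2, 0.3]
finger_gap: 0.203
```

```bash
python3 st.py
```

```text
16.575 [ 0.5325 -0.022   0.1794] jaw 1.3264 toolz [ 0.01  -0.034 -0.999] yz -0.031 F [-0.6 -1.2  0.3] gap 0.20338169229183584 q [-0.23  0.47  1.72 -0.04  0.93 -1.54]
```

{"name": "send_rows", "arguments": {"commands": [{"delta_pos":[0.05,-0.01,0.25],"yaw":0.0},{"delta_pos":[0.05,-0.01,0.25],"yaw":0.0},{"delta_pos":[0.05,-0.01,0.25],"yaw":0.0},{"delta_pos":[0.05,-0.01,0.25],"yaw":0.0}]}}

```text
t: 17.08
tcp_pos: [0.5328, -0.022, 0.1814]
tool_rot: [0.122, 0.992, -0.015, 0.003]
force: [3.6, -2.6, -18.3]
finger_gap: 0.207
```

```bash
python3 st.py
```

```text
17.075 [ 0.5328 -0.022   0.1814] jaw 1.3264 toolz [ 0.001 -0.03  -1.   ] yz -0.029 F [  3.6  -2.6 -18.3] gap 0.20663441359631055 q [-0.23  0.47  1.72 -0.04  0.95 -1.54]
```

{"name": "send_rows", "arguments": {"commands": [{"delta_pos":[0.08,-0.02,0.35],"yaw":0.0},{"delta_pos":[0.08,-0.02,0.35],"yaw":0.0},{"delta_pos":[0.08,-0.02,0.35],"yaw":0.0},{"delta_pos":[0.08,-0.02,0.35],"yaw":0.0}]}}

```text
t: 17.58
tcp_pos: [0.5327, -0.022, 0.1819]
tool_rot: [0.123, 0.992, -0.013, -0.005]
force: [4.1, -2.2, -23.5]
finger_gap: 0.195
```

```bash
python3 st.py
```

```text
17.575 [ 0.5327 -0.022   0.1819] jaw 1.3244 toolz [-0.012 -0.025 -1.   ] yz -0.027 F [  4.1  -2.2 -23.5] gap 0.19503727760632428 q [-0.24  0.48  1.71 -0.03  0.97 -1.54]
```

{"name": "send_rows", "arguments": {"commands": [{"delta_pos":[0.1,-0.02,0.5],"yaw":0.0},{"delta_pos":[0.1,-0.02,0.5],"yaw":0.0},{"delta_pos":[0.1,-0.02,0.5],"yaw":0.0}]}}

```text
t: 17.95
tcp_pos: [0.5356, -0.0227, 0.1931]
tool_rot: [0.122, 0.992, -0.013, -0.007]
force: [3.0, -2.9, -5.0]
finger_gap: 0.201
```

```bash
python3 st.py
```

```text
17.95 [ 0.5356 -0.0227  0.1931] jaw 1.3253 toolz [-0.017 -0.024 -1.   ] yz -0.027 F [ 3.  -2.9 -5. ] gap 0.2014887301377511 q [-0.24  0.47  1.68 -0.03  1.   -1.54]
```

{"name": "send_rows", "arguments": {"commands": [{"delta_pos":[0.1,-0.02,0.3],"yaw":0.0},{"delta_pos":[0.1,-0.02,0.3],"yaw":0.0},{"delta_pos":[0.1,-0.02,0.3],"yaw":0.0}]}}

```text
t: 18.32
tcp_pos: [0.5391, -0.0235, 0.2036]
tool_rot: [0.123, 0.992, -0.013, -0.007]
force: [3.0, -3.6, -7.5]
finger_gap: 0.2
```

```bash
python3 st.py
```

```text
18.325 [ 0.5391 -0.0235  0.2036] jaw 1.3251 toolz [-0.016 -0.024 -1.   ] yz -0.027 F [ 3.  -3.6 -7.5] gap 0.2002489672163528 q [-0.24  0.46  1.67 -0.03  1.03 -1.54]
```

{"name": "send_rows", "arguments": {"commands": [{"delta_pos":[0.1,-0.02,0.3],"yaw":0.0},{"delta_pos":[0.1,-0.02,0.3],"yaw":0.0},{"delta_pos":[0.0,0.0,0.0],"yaw":0.0},{"delta_pos":[0.0,0.0,0.0],"yaw":0.0},{"delta_pos":[0.0,0.0,0.0],"yaw":0.0},{"delta_pos":[0.0,0.0,0.0],"yaw":0.0}]}}

```text
t: 19.08
tcp_pos: [0.5416, -0.0242, 0.2104]
tool_rot: [0.123, 0.992, -0.013, -0.006]
force: [2.6, -2.7, -6.8]
finger_gap: 0.2
```

```bash
python3 st.py;  python3 - <<'E'
from h import *
K,W=cam('wrist'); im=manip.snapshot('wrist')
K2,W2=cam('side'); s=manip.snapshot('side'); cv2.imwrite('pics/s7.png',s); cv2.imwrite('pics/w7.png',im)
S=4; x0,y0=240,150
so=cv2.resize(s[y0:y0+110,x0:x0+95],None,fx=S,fy=S,interpolation=cv2.INTER_CUBIC)
p=(.619,-.043,-.242);t=np.linspace(0,2*np.pi,60)
def lid(P,th): # rotate about hinge
    P=np.array(P,float); d=P-[.09,0,.158]; c,n=np.cos(th),np.sin(th)
    return np.c_[.09+c*d[:,0]+n*d[:,2],P[:,1],.158-n*d[:,0]+c*d[:,2]]
rect=lambda xa,xb,ya,yb,z:np.array([[xa,ya,z],[xb,ya,z],[xb,yb,z],[xa,yb,z],[xa,ya,z]])
circ=np.c_[.082*np.cos(t),.082*np.sin(t),0*t+.17]
for th,c in((0,(0,0,255)),(.165,(0,255,0))):
    for l in(circ,rect(-.103,-.077,-.009,.009,.17),rect(-.103,-.077,-.009,.009,.21)):
        q=unit(*p,lid(l,th))
        cv2.polylines(so,[np.int32((proj(K2,W2,q)-[x0,y0])*S*8)],False,c,1,cv2.LINE_AA,3)
cv2.polylines(so,[np.int32((proj(K2,W2,unit(*p,rect(.011,.029,-.13,.13,.22)))-[x0,y0])*S*8)],False,(255,0,0),1,cv2.LINE_AA,3)
o=np.hstack([so,cv2.resize(im[60:384,80:440],None,fx=440/324,fy=440/324)[:, :420]]);print(o.shape);cv2.imwrite('pics/c7.png',o[:,:800])
E
```

```text
19.075 [ 0.5416 -0.0242  0.2104] jaw 1.325 toolz [-0.015 -0.024 -1.   ] yz -0.027 F [ 2.6 -2.7 -6.8] gap 0.1999753869719261 q [-0.24  0.45  1.65 -0.03  1.05 -1.54]
(440, 800, 3)
```

View pics/c7.png

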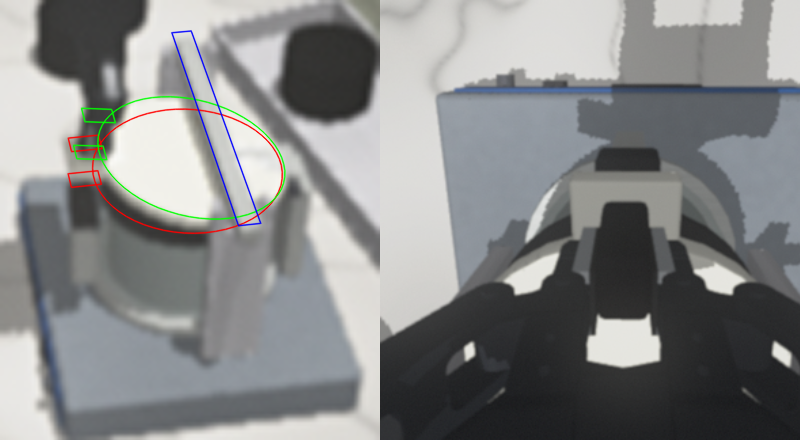

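The lid edge follows the green 0.165 rad outline and a gap shows under it. The handle is held between both pads, and the bar is still in the notches. The arm is steady, so I'm handing in.

```bash
python3 - <<'E'
from h import *
a=manip.sense(); manip.snapshot('side'); b=manip.sense(); print(a['tcp_pos'],b['tcp_pos'],np.abs(b['qd']).max(),b['force'],b['finger_gap'])
print(manip.sign_off())
E
```

```text
[ 0.5416588  -0.02419036  0.21038946] [ 0.54167098 -0.02419334  0.21038403] 0.0016109809670721848 [ 2.87838361 -3.04237764 -6.39820109] 0.20221423942484093
the job is handed in; nothing more can be done
None
```

The job is handed in at about 19 s of the 56 s allowed. The long bar is in both notches, and the gripper is still holding the lid slightly open by its handle. No verdict is reported, so this rests on my own checks.

- **Bar:** I laid it centred across the posts and let go of it. The wrist view afterwards matched my model of it in the notches. The last side view still showed it on the posts, though that camera is too coarse to check the 6 mm limit.
- **Lid:** I pulled it up in small steps. The pull peaked at about 23 N and fell to 5–7 N once the seal let go. The tool rose 31 mm with the lid, and the side view fits a lid angle of about 0.165 rad.
- **At hand-in:** the arm was still (0.01 mm drift over the last camera call) and the fingers were holding the handle at 60 N.
- **Other things on the bench:** I moved nothing else on purpose and felt no stray contact. I did not measure their positions again at the end.

Two readings disagreed. The top camera put the unit about 4 mm nearer the robot than the close wrist view did, and I went by the wrist view. The final vertical force, about 6.5 N, is above the 2–3 N expected from the lid's weight, and I did not track down why. There was also a steady sideways force of about 4 N, so the grip may be slightly strained against the hinge.

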